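Tip a tape roll on edge through the slot of a tape magazine

ROBOT

A 6-joint arm with a two-finger parallel gripper is mounted at the origin on a cart in front of the work surface, level with it; the furniture and walls round the work are solid. World frame = base frame: x ahead of the robot, y to its left, z up, the work surface at z = 0. Lengths are in m, angles in rad, forces in N, time in s.
With the tool pointing down it reaches from about 0.325 to 0.75 m from the base axis. Payload 7.6 kg.
Tool frame: the origin (TCP) lies at the very end of the fingers, on their centre line; the grasp point (between the pads) lies 19 mm behind it; z points along the fingers, y is the line along which they close (so a half turn about z gives the same grasp; the last joint's range is limited). The gripper opens to 85 mm and grips with 20 to 120 N. Pads are 22 mm wide; open, the fingers measure 114 mm over their backs; the gripper's body (76 mm by 85 mm) begins 54 mm behind the grasp point. The pads swing forward as they close: fully open they stand 13 mm farther back than shut.
Start: joints at [1.252, 0.052, 1.401, -0, 1.689, -0.07], TCP at [0.129, 0.509, 0.231] pointing down, gripper open.
Joint ranges: [-2.9, 2.9], [-0.91, 2.17], [0.12, 2.37], [-1.06, 4.2], [0.26, 2.73], [-2.93, 2.93]. Speed limits (rad/s): [2.57, 2.57, 3.01, 3.14, 3.14, 3.14].

INTERFACE

Orientations are given as a unit quaternion [w, x, y, z].
In Python, from station import bot gives the robot as it stands.
- The arm moves only by the shell command python3 jog.py 'ROWS' [OPENING] [FORCE]. ROWS is rows parted by semicolons, their numbers by spaces, 1 to 10 of them, each of 4 numbers: dx, dy, dz in m, then a turn about the tool's z in rad; each row shifts and turns the commanded pose from where the row before left it, along the tool's axes as they then stand; what a row does not reach is not made up. A row lasts 1/8 s, in which the tool goes at most 0.0625 m and 0.188 rad, less where a joint would pass 70% of its speed; a pose out of reach is approached as far as the arm can. OPENING is the finger opening in m, set as the command begins (- or left out keeps the last). The fingers move at their own pace and stop on an object; FORCE is the grip in N (left out, the last holds). Time passes only in rows, so rows that do not move let the fingers close. It prints the time, the measured TCP pose, the force, the opening and the grip force at its end.
- bot.observe(): the state, without advancing time (a new reading comes with each control period).
- bot.capture(name): name is "scene" or "side" or "wrist"; returns a dict with "frame" (384x512x3 uint8, red, green, blue), "vertical_fov" (degrees; the focal length in pixels is half the picture's height over the tangent of half this angle, whatever the lens; pixels are square), "cx", "cy" (the principal point, pixels), "view" (4x4, takes a point from world to camera coordinates). Camera axes: x right, y down, z forward; pixel columns grow to the right and rows downward; lengths in m; the calibration is good to about 2 mm. The wrist camera is an equidistant fisheye: a pixel r from the principal point sees the ray r / f radians off the axis. A picture is of the moment at which its call begins. There is no depth.
- bot.finish_job(): hands the job in; it is judged then, once.
The state is a dict: "t": time; "q": joint angles; "dq": joint speeds; "effort": joint torques, N m; "ee_pos": TCP position; "tcp_rot": TCP orientation; "ft_force": force on the tool from outside, world axes, zero at the start; "moment": the same for the moment, N m; "grip_width": finger opening in m; "gripper_force": force on a finger pad.
Only numpy, scipy, OpenCV 4.12 (cv2) and the standard library are available. Lean on these libraries where they do the work, as an engineer would, in place of code of your own. Each camera call takes 0.05 s, during which the arm holds its last target. There are 200 camera calls.

TASK

Put the beige tape roll away in the blue tape magazine: swing the yellow keeper arm well clear of the slot, tip the roll that lies flat on the sill up on edge so that it drops through the narrow slot and stands on the magazine's floor, then swing the keeper arm fully back over the slot. Leave the marker pen and the yellow screwdriver where they lie.

Things in the scene. Friction and masses are not known exactly. Their poses are not given: they have to be found in the camera images.
- magazine: Fixed blue tape magazine on a dark base plate (in its frame x -45 to +50, y +-80, 12 mm thick). Origin on the desk under the middle of the slot's near lip; +x points away from the robot within 0.4 rad, y along the slot, z up. Its front wall is set back under the sill (x -6 to 0 mm) and has a window 48 mm wide.
- sill_edge (a point): Middle of the top near edge of the aluminium loading sill, (-34, 0, 95) mm in the magazine's frame, same axes. The sill is a flat shelf x -34 to 0, y +-56, top at z 95, 6 mm thick; below and in front of it is open space in the middle, with thin gussets under it only at y +-47 to 52 mm.
- slot_mouth (a point): Middle of the slot's mouth at sill height, (12, 0, 95) mm in the magazine's frame, same axes. Slot: x 0 to 24, y +-45 mm, inner floor at z 12 mm. Behind it the back fence: x 24 to 32, y +-53 mm, top at z 115 mm.
- keeper_hinge (a point): Foot of the keeper arm on its vertical hinge axis, at the +y end of the slot, (12, 68, 119) mm in the magazine's frame.
- keeper (a joint): Angle of the yellow keeper arm, a flat bar 104 mm long, 10 wide, z 119 to 126 mm. 0: it lies along the slot (hinge towards -y) over its middle and a roll cannot be tipped upright. Grows to its stop at 1.5 rad as the arm swings away from the robot over the fence (counter-clockwise from above) to point to the magazine's +x. Stays where left; takes about 1 N at the knob.
- keeper_knob (a point): Centre of the top of the black upright knob on the keeper arm, 14 mm in diameter, standing from z 126 to 161 mm above the desk, 74 mm from the hinge axis.
- beige_roll: Beige roll of tape, a closed disc 74 mm in diameter and 19 mm thick (its core is plugged with card, nothing can enter it), 60 to 130 g. It starts flat on the sill, overhanging its near edge and not touching the fence. Origin at the centre of its underside, z along its axis.
- roll_centre (a point): Centre of the beige roll, 9.5 mm above its underside.
- pen: Marker pen, black and blue, 122 x 14 x 14 mm, loose on the desk at the left. To be left alone.
- yellow_driver: Screwdriver with a yellow handle, 145 x 18 x 17 mm, loose on the desk at the right. To be left alone.

How it is judged:
By the outcome, as a careful person would: the job done as asked, in the order asked, and still so for the second after the job is handed in, with the robot touching nothing.
It also fails if it takes over 67 s, if anything falls off the work surface, if the arm or the gripper's body presses on something with over 40 N, if the wrist force passes 120 N, or if a joint passes its speed limit or range.

## Working session

There is one attempt and no reset: what is moved stays moved. The work goes in short steps, Python scripts to look and compute and a shell command to move; the robot and the scene stay as the last step left them, time stands still between calls to the robot, and variables do not carry over. Pictures are saved under pics/ and viewed, at most 10 in all, crops included, and the job is handed in when it is done.

```bash
ls; mkdir -p pics
cat > h.py <<'E'
import numpy as np, cv2
from station import bot
def cap(n):
    c=bot.capture(n); c['f']=c['frame'].shape[0]/2/np.tan(np.radians(c['vertical_fov'])/2); return c
def save(c,name): cv2.imwrite('pics/'+name,c['frame'][:,:,::-1])
def ray(c,u,v,fish=False):
    V=np.array(c['view']); R=V[:3,:3]; o=-R.T@V[:3,3]
    x,y=(u-c['cx'])/c['f'],(v-c['cy'])/c['f']
    if fish:
        r=np.hypot(x,y)+1e-12; d=np.array([x/r*np.sin(r),y/r*np.sin(r),np.cos(r)])
    else: d=np.array([x,y,1.])
    d=R.T@d; return o,d/np.linalg.norm(d)
def plane(c,u,v,z,fish=False):
    o,d=ray(c,u,v,fish); return o+d*(z-o[2])/d[2]
def tri(*rs):
    A=0;b=0
    for o,d in rs:
        P=np.eye(3)-np.outer(d,d); A=A+P; b=b+P@o
    p=np.linalg.solve(A,b); return p,[np.linalg.norm((np.eye(3)-np.outer(d,d))@(p-o)) for o,d in rs]
def proj(c,p,fish=False):
    V=np.array(c['view']); q=V[:3,:3]@p+V[:3,3]
    if fish:
        r=np.hypot(q[0],q[1]); t=np.arctan2(r,q[2]); return c['cx']+c['f']*t*q[0]/r, c['cy']+c['f']*t*q[1]/r
    return c['cx']+c['f']*q[0]/q[2], c['cy']+c['f']*q[1]/q[2]
E
python3 - <<'E'
from h import *
for n in ['scene','side','wrist']:
    c=cap(n); save(c,n+'0.png'); V=np.array(c['view']); print(n,-V[:3,:3].T@V[:3,3],V[2,:3],c['f'])
print(bot.observe())
a=[cv2.imread('pics/%s0.png'%n) for n in ['scene','side']]
E
```

```text
jog.py
pics
station.py
scene [ 0.09974768 -0.62967859  0.74685653] [ 0.42559517  0.665604   -0.61305796] 498.4798651021477
side [ 0.50047289 -0.59757439  0.69765236] [ 0.04901172  0.72337472 -0.68871392] 396.30204211451303
wrist [0.05691655 0.52742965 0.37337065] [ 0.28005431 -0.07266065 -0.95723039] 297.3186396354542
{'t': 0.15, 'q': array([ 1.25171389e+00,  5.26776198e-02,  1.40147293e+00,  3.69264766e-05,
        1.68859647e+00, -7.03121529e-02]), 'dq': array([-0.00026734, -0.00242514, -0.00373938,  0.0009002 , -0.00099637,
       -0.00090371]), 'effort': array([ 6.80382218e-04, -3.81954789e+01, -3.60421443e+01, -6.64656136e-05,
        4.65514269e-03,  8.32005952e-06]), 'ee_pos': array([0.12916627, 0.50863571, 0.23068284]), 'tcp_rot': array([-1.29657794e-04,  1.24062488e-01,  9.92274239e-01, -5.62732173e-04]), 'ft_force': array([ 0.52807008, -0.6247032 ,  1.00407327]), 'moment': array([ 0.02101831, -0.02497013,  0.04227821]), 'gripper_force': 0.0, 'grip_width': 0.0851160174887528}
```

View pics/scene0.png

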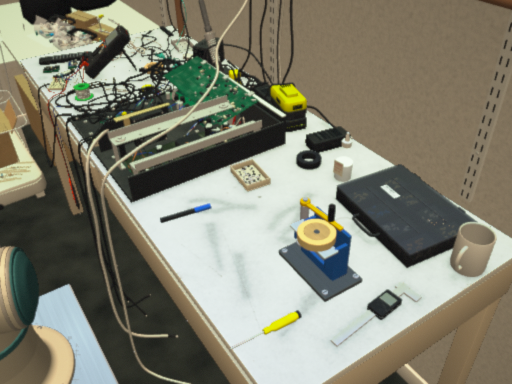

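View pics/side0.png

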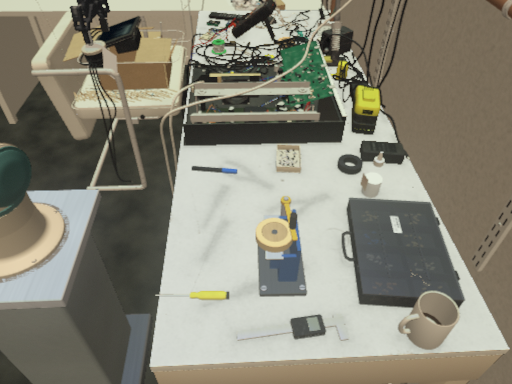

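The scene view shows the magazine at (320,255), the roll at (317,235), the knob at (332,212), the pen at (186,213) and the driver at (270,327). The side view shows the roll at (274,234) and the knob near (293,222). I'll enlarge both.

Run:
```python
from h import *
a=cv2.imread('pics/scene0.png')[190:300,270:370]; b=cv2.imread('pics/side0.png')[190:300,240:340]
cv2.imwrite('pics/crop0.png',np.hstack([cv2.resize(x,(400,440),interpolation=cv2.INTER_CUBIC) for x in (a,b)]))
```

```text
(no output)
```

View pics/crop0.png

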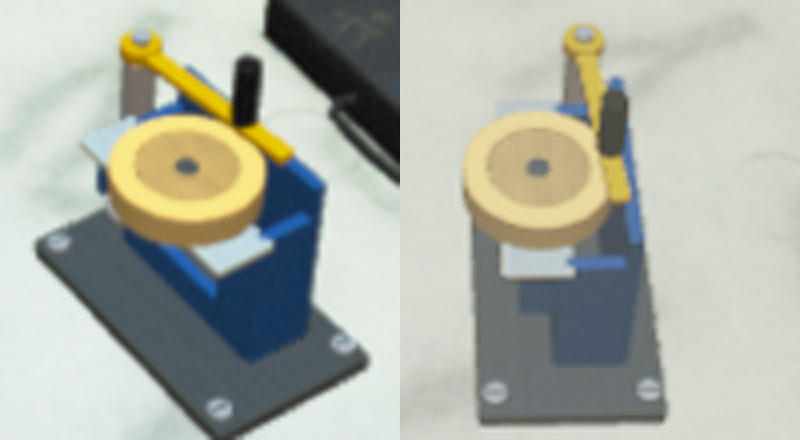

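The crops show the hinge screw at crop px (141,37) / (185,35), the knob top at (249,62) / (215,93), the roll core at (187,166) / (138,167), the base screws, and the keeper tip at (290,157) / (220,198). I'll triangulate these.

```bash
cat > m.py <<'E'
from h import *
cs,cd=cap('scene'),cap('side')
S=lambda x,y:(270+(x+.5)/4-.5,190+(y+.5)/4-.5); D=lambda x,y:(240+(x+.5)/4-.5,190+(y+.5)/4-.5)
pts={'hinge':((141,37),(185,35)),'knobtop':((249,62),(215,93)),'rolltop':((187,166),(138,167)),'screwR_near':((219,408),(95,392)),'screwR_far':((343,343),(249,389)),'sillR_near':((218,277),(102,277)),'fenceR':((325,185),(240,241)),'armtip':((285,161),(219,200))}
P={}
for k,(a,b) in pts.items():
    p,e=tri(ray(cs,*S(*a)),ray(cd,*D(*b))); P[k]=p; print(k,p.round(4),np.round(e,4))
# screw line on plate z=12..14
for c,f,ls in((cs,S,[(219,408),(343,343),(59,242)]),(cd,D,[(95,392),(249,389)])):
    q=[plane(c,*f(*l),0.013) for l in ls]; print(np.round(q,4)); 
    v=q[1]-q[0]; print('yaw',np.arctan2(v[1],v[0]), np.linalg.norm(v))
E
python3 m.py
```

```text
hinge [ 0.6008 -0.0255  0.1281] [0.0003 0.0003]
knobtop [ 0.6046 -0.0991  0.1608] [0.0012 0.0012]
rolltop [ 0.5709 -0.0998  0.1125] [0.0001 0.0001]
screwR_near [ 0.5485 -0.1599  0.0125] [0.0003 0.0003]
screwR_far [ 0.6256 -0.1621  0.0126] [0. 0.]
sillR_near [ 0.5505 -0.1488  0.0912] [0.0004 0.0004]
fenceR [ 0.6139 -0.1479  0.1139] [0.0002 0.0002]
armtip [ 0.6063 -0.1277  0.1186] [0.0007 0.0007]
[[ 0.5483 -0.1599  0.013 ]
 [ 0.6253 -0.1623  0.013 ]
 [ 0.5525 -0.0247  0.013 ]]
yaw -0.03177765747812204 0.07705265169797895
[[ 0.5485 -0.1605  0.013 ]
 [ 0.6255 -0.1623  0.013 ]]
yaw -0.02373698527735357 0.07708135205117905
```

```bash
cat > go.py <<'E'
# usage: go.py x y z yaw  (yaw of tool y in world) or with 'm' prefix: magazine frame mm
import sys
from h import *
from scipy.spatial.transform import Rotation as Ro
yaw=-0.03; o=np.array([0.5866,-0.0932])
M=np.array([[np.cos(yaw),-np.sin(yaw)],[np.sin(yaw),np.cos(yaw)]])
def w(x,y): return o+M@[x/1e3,y/1e3]
def delta(p,ty):
    s=bot.observe(); q=s['tcp_rot']; R=Ro.from_quat(np.r_[q[1:],q[0]]).as_matrix()
    cy=np.arctan2(R[1,1],R[0,1]); turn=-(((ty-cy)+np.pi/2)%np.pi-np.pi/2)
    R2=R@Ro.from_euler('z',turn).as_matrix(); d=R2.T@(np.array(p)-s['ee_pos'])
    print('t',round(s['t'],2),'pos',s['ee_pos'].round(4),'yaw',round(cy,3),'j6',round(s['q'][5],2),'-> turn',round(turn,3),'then d',d.round(4))
if __name__=='__main__':
    x,y,z,t=map(float,sys.argv[1:5]); a=w(x,y); print('world',a.round(4)); delta([*a,z/1e3],t+yaw)
E
python3 go.py 18.2 -5.3 200 0.75
python3 - <<'E'
from h import *
c=cap('side')
for p in [(185,140),(190,105),(345,138),(288,160)]: print(p,plane(c,*p,0).round(3),plane(c,*p,.1).round(3))
E
```

```text
world [ 0.6046 -0.099 ]
t 0.25 pos [0.1292 0.5087 0.2309] yaw 1.322 j6 -0.07 -> turn 0.602 then d [-0.7704 -0.0433  0.0312]
(185, 140) [0.353 0.358 0.   ] [0.375 0.221 0.1  ]
(190, 105) [0.355 0.551 0.   ] [0.376 0.386 0.1  ]
(345, 138) [0.828 0.35  0.   ] [0.781 0.214 0.1  ]
(288, 160) [0.646 0.254 0.   ] [0.625 0.132 0.1  ]
```

```bash
python3 jog.py '0 0 0 0.15;0 0 0 0.15;0 0 0 0.15;0 0 0 0.152;-0.055 -0.003 0 0;-0.055 -0.003 0 0;-0.055 -0.003 0 0;-0.055 -0.003 0 0;-0.055 -0.003 0 0;-0.055 -0.003 0 0' 0.05 20
python3 jog.py '-0.055 -0.003 0 0;-0.055 -0.003 0 0;-0.055 -0.003 0 0;-0.055 -0.003 0 0;-0.055 -0.003 0 0;-0.055 -0.003 0 0;-0.055 -0.003 0 0;0 0 0 0'
python3 go.py 18.2 -5.3 200 0.75
python3 -c "
from h import *
c=cap('wrist');save(c,'wrist1.png');print(proj(c,np.array([.6046,-.099,.161]),True))"
```

```text
t: 1.55
ee_pos: [0.3341, 0.2474, 0.2315]
tcp_rot: [0.0, 0.413, 0.911, 0.0]
ft_force: [0.2, 0.2, -0.9]
grip_width: 0.0503
gripper_force: 0.0
t: 2.55
ee_pos: [0.5722, -0.0573, 0.2294]
tcp_rot: [-0.001, 0.414, 0.91, -0.001]
ft_force: [0.0, 0.7, 0.4]
grip_width: 0.0497
gripper_force: 0.0
world [ 0.6046 -0.099 ]
t 2.55 pos [ 0.5722 -0.0573  0.2294] yaw 0.716 j6 -0.88 -> turn -0.004 then d [-0.0528 -0.0031  0.0293]
(np.float64(247.48204854837186), np.float64(267.81030800573507))
```

View pics/wrist1.png

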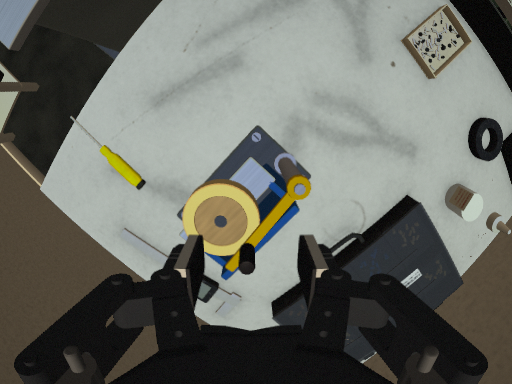

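The wrist view shows the hinge screw at (299,188), the roll core at (221,221), the knob at (248,250)–(248,268), and the fingers with about 50 mm of opening around it. I'll check the first three against the scene/side fixes and then grasp.

```bash
python3 - <<'E'
from h import *
c=cap('wrist')
print('hinge',plane(c,299,188,.128,True).round(4),'roll',plane(c,221,221,.1135,True).round(4),'knob',plane(c,248,267,.161,True).round(4))
E
python3 jog.py '-0.0264 -0.0015 0 -0.004;-0.0264 -0.0016 0 0;0 0 0 0;0 0 0.03 0;0 0 0.03 0;0 0 0.03 0;0 0 0 0;0 0 0 0'
python3 go.py 18.2 -5.3 136 0.75
```

```text
hinge [ 0.5989 -0.024   0.128 ] roll [ 0.5704 -0.0973  0.1135] knob [ 0.6041 -0.0967  0.161 ]
t: 3.65
ee_pos: [0.6044, -0.0953, 0.1433]
tcp_rot: [0.001, 0.41, 0.912, 0.0]
ft_force: [0.2, -0.3, 0.4]
grip_width: 0.05
gripper_force: 0.0
world [ 0.6046 -0.099 ]
t 3.65 pos [ 0.6044 -0.0953  0.1433] yaw 0.725 j6 -0.94 -> turn 0.005 then d [-0.003  -0.0022  0.0073]
```

```bash
python3 jog.py '-0.002 -0.001 0.005 0;0 0 0 0;0 0 0 0;0 0 0 0;0 0 0 0;0 0 0 0' 0.0 25
python3 - <<'E'
from go import *
s=bot.observe(); print(s['ft_force'],s['grip_width'])
h=np.array([.6003,-.025]); R=Ro.from_quat(np.r_[s['tcp_rot'][1:],s['tcp_rot'][0]]).as_matrix()
p=s['ee_pos'][:2]; r=p-h; print('radius',np.linalg.norm(r),'theta',np.arctan2(r[0],-r[1])-yaw)
th0=np.arctan2(r[0],-r[1]); prev=p; L=.074
ths=np.linspace(th0,1.49+yaw,15)
for t in ths[1:]:
    n=h+L*np.array([np.sin(t),-np.cos(t)]); print((R.T[:, :2]@(n-prev)).round(4)); prev=n
E
```

```text
t: 4.4
ee_pos: [0.6047, -0.0985, 0.1367]
tcp_rot: [0.0, 0.411, 0.912, -0.0]
ft_force: [-1.2, -3.1, 2.7]
grip_width: 0.0128
gripper_force: 24.7
[-1.15332844 -3.10876928  2.68220161] 0.01279576565384257
radius 0.07364732717301953 theta 0.09006346115178085
[-0.0045  0.0058  0.    ]
[-0.0036  0.0064  0.    ]
[-0.003   0.0068  0.    ]
[-0.0023  0.007   0.    ]
[-0.0016  0.0072  0.    ]
[-0.0008  0.0073  0.    ]
[-0.0001  0.0074  0.    ]
[0.0006 0.0074 0.    ]
[0.0014 0.0073 0.    ]
[0.0021 0.0071 0.    ]
[ 0.0028  0.0069 -0.    ]
[ 0.0035  0.0065 -0.    ]
[ 0.0041  0.0062 -0.    ]
[ 0.0047  0.0057 -0.    ]
```

```bash
python3 jog.py '-0.0045 0.0058 0 0;-0.0036 0.0064 0 0;-0.003 0.0068 0 0;-0.0023 0.007 0 0;-0.0016 0.0072 0 0;-0.0008 0.0073 0 0;-0.0001 0.0074 0 0'
python3 jog.py '0.0006 0.0074 0 0;0.0014 0.0073 0 0;0.0021 0.0071 0 0;0.0028 0.0069 0 0;0.0035 0.0065 0 0;0.0041 0.0062 0 0;0.0047 0.0057 0 0;0 0 0 0'
python3 - <<'E'
from go import *
p=bot.observe()['ee_pos'][:2]; r=p-np.array([.6003,-.025]); print(np.linalg.norm(r),np.arctan2(r[0],-r[1])-yaw)
E
```

```text
t: 5.28
ee_pos: [0.652, -0.079, 0.1366]
tcp_rot: [0.001, 0.411, 0.912, -0.0]
ft_force: [-3.1, -1.9, 4.6]
grip_width: 0.0134
gripper_force: 24.9
t: 6.28
ee_pos: [0.6735, -0.0331, 0.1364]
tcp_rot: [0.0, 0.411, 0.912, -0.001]
ft_force: [-0.6, -4.7, 5.0]
grip_width: 0.0129
gripper_force: 25.4
0.07363337668013638 1.4911450106784245
```

```bash
python3 jog.py '0 0 0 0;0 0 0 0;0 0 0 0;0 0 -0.04 0;0 0 -0.04 0;0 0 0 0' 0.045 20; python3 go.py -15.6 -6 200 1.5708
```

```text
t: 7.02
ee_pos: [0.6749, -0.0327, 0.2212]
tcp_rot: [0.004, 0.411, 0.912, 0.001]
ft_force: [0.1, -0.1, 1.0]
grip_width: 0.0446
gripper_force: 0.0
world [ 0.5708 -0.0987]
t 7.03 pos [ 0.6749 -0.0327  0.2212] yaw 0.724 j6 -0.83 -> turn -0.816 then d [ 0.1022 -0.0691  0.0204]
```

```bash
python3 jog.py '0 0 0 -0.165;0 0 0 -0.165;0 0 0 -0.165;0 0 0 -0.165;0 0 0 -0.156;0.05 -0.034 0 0;0.05 -0.034 0 0;0 0 0.03 0;0 0 0.03 0;0 0 0 0' 0.085 20; python3 go.py -15.6 -6 130 1.5708
python3 - <<'E'
from h import *
a=cap('side')['frame'][170:290,225:345,::-1]; b=cap('scene')['frame'][160:280,260:380,::-1]
w=cap('wrist'); s=bot.observe()['ee_pos']; print('tcp in wrist px',proj(w,s,True))
cv2.imwrite('pics/pre.png',np.hstack([cv2.resize(b,(400,400),interpolation=2),cv2.resize(a,(400,400),interpolation=2)]))
save(w,'w2.png')
E
```

```text
t: 8.28
ee_pos: [0.5697, -0.0972, 0.1528]
tcp_rot: [-0.003, 0.015, 1.0, 0.001]
ft_force: [0.6, 0.2, -0.5]
grip_width: 0.0853
gripper_force: 0.0
world [ 0.5708 -0.0987]
t 8.28 pos [ 0.5697 -0.0972  0.1528] yaw 1.54 j6 -1.77 -> turn -0.001 then d [-0.0013 -0.0015  0.0227]
tcp in wrist px (np.float64(249.490654392906), np.float64(250.9093817837598))
```

View pics/pre.png

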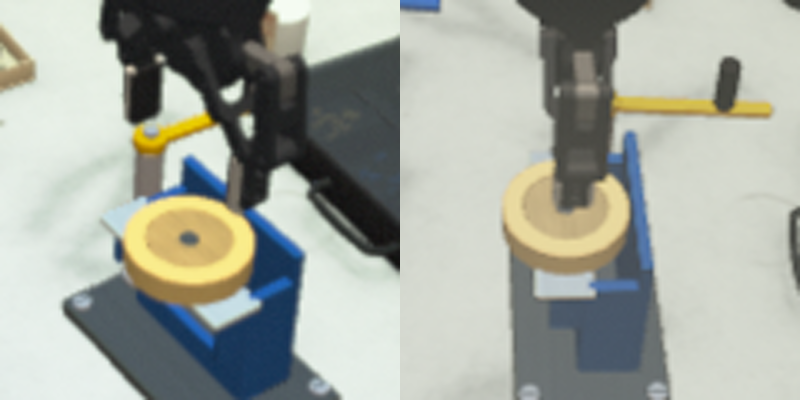

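View pics/w2.png

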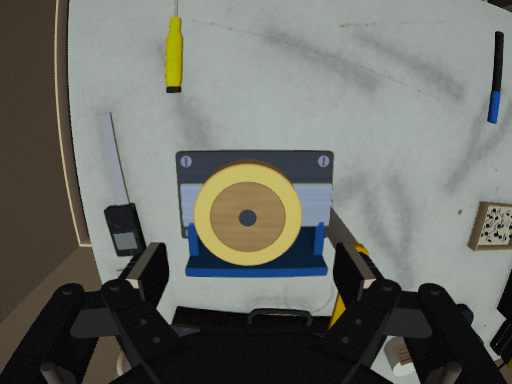

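The pictures show the keeper pointing away at its stop and the roll untouched. The -y fingertip is at crop px (253,205) / (172,207). I'll triangulate its height relative to the TCP.

Run:
```python
from h import *
a=cap('scene');b=cap('side')
print(tri(ray(a,260+.3*253,160+.3*203),ray(b,225+.3*174,170+.3*206)),bot.observe()['ee_pos'])
w=cap('wrist')
print('roll',plane(w,248,218,.1135,True),'plate screws',plane(w,186,161,.013,True),plane(w,324,161,.013,True))
```

```text
(array([ 0.56876655, -0.15197957,  0.17439656]), [np.float64(0.0012170706281236202), np.float64(0.001217070628123671)]) [ 0.57224194 -0.09773422  0.15780783]
roll [ 0.57147489 -0.09897795  0.1135    ] plate screws [ 0.54903758 -0.16109121  0.013     ] [ 0.55297344 -0.02321474  0.013     ]
```

```bash
python3 jog.py '0 -0.001 0.02 0;0 0 0.02 0;0 0 0.015 0;0 0 0 0;0 0 0 0'; python3 go.py -15.2 -6 88 1.5708
```

```text
t: 9.2
ee_pos: [0.572, -0.0988, 0.1023]
tcp_rot: [0.001, 0.015, 1.0, -0.0]
ft_force: [0.5, -0.7, 0.3]
grip_width: 0.0849
gripper_force: 0.0
world [ 0.5712 -0.0987]
t 9.2 pos [ 0.572  -0.0988  0.1023] yaw 1.54 j6 -1.77 -> turn -0.001 then d [0.0008 0.     0.0143]
```

```bash
python3 jog.py '0.0005 0 0.007 0;0 0 0.007 0;0 0 0 0;0 0 0 0'; python3 jog.py '0 0 0 0;0 0 0 0;0 0 0 0;0 0 0 0' 0 25
```

```text
t: 9.7
ee_pos: [0.571, -0.0987, 0.0873]
tcp_rot: [0.0, 0.015, 1.0, 0.0]
ft_force: [-0.3, 0.5, 0.1]
grip_width: 0.085
gripper_force: 0.0
t: 10.2
ee_pos: [0.5714, -0.0988, 0.088]
tcp_rot: [0.001, 0.015, 1.0, -0.0]
ft_force: [-0.5, -0.8, 5.7]
grip_width: 0.0717
gripper_force: 29.5
```

```bash
python3 jog.py '0 0 -0.015 0;0 0 -0.015 0;0 0 -0.01 0;0 0 0 0;0 0 0 0'; python3 go.py -59 -5 125 1.5708
python3 - <<'E'
from h import *
a=cap('side')['frame'][150:290,205:345,::-1]; b=cap('scene')['frame'][150:290,250:390,::-1]
cv2.imwrite('pics/lift.png',np.hstack([cv2.resize(b,(400,400),interpolation=2),cv2.resize(a,(400,400),interpolation=2)]))
E
```

```text
t: 10.82
ee_pos: [0.5707, -0.0987, 0.1268]
tcp_rot: [-0.0, 0.015, 1.0, 0.0]
ft_force: [-0.3, -0.5, -1.6]
grip_width: 0.0717
gripper_force: 29.4
world [ 0.5275 -0.0964]
t 10.82 pos [ 0.5707 -0.0987  0.1268] yaw 1.54 j6 -1.77 -> turn -0.001 then d [0.0433 0.0009 0.0018]
```

View pics/lift.png

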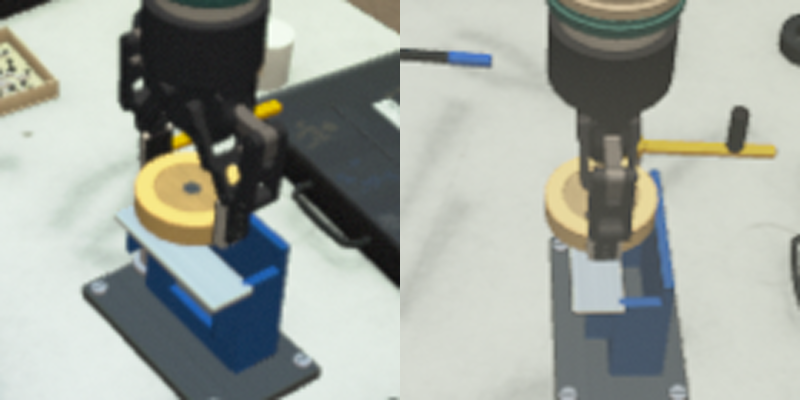

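The roll is held level between the fingers, about 39 mm above the sill. I'll carry it in front of the sill and lower it, so that the sill's near edge tips it up on edge.

```bash
python3 jog.py '0.022 0 0 0;0.0215 0.001 0 0;0 0 0 0;0 0 0.015 0;0 0 0.015 0;0 0 0.008 0;0 0 0.008 0;0 0 0 0' - 20; python3 jog.py '0 0 0.007 0;0 0 0.007 0;0 0 0.007 0;0 0 0 0'
python3 go.py -47 -5 53 1.5708
```

```text
t: 11.92
ee_pos: [0.5274, -0.0964, 0.081]
tcp_rot: [-0.0, 0.015, 1.0, 0.0]
ft_force: [-3.0, -0.3, 2.0]
grip_width: 0.0719
gripper_force: 29.7
t: 12.42
ee_pos: [0.5273, -0.0963, 0.06]
tcp_rot: [-0.0, 0.015, 1.0, 0.0]
ft_force: [-2.9, -0.3, 0.8]
grip_width: 0.0719
gripper_force: 29.9
world [ 0.5395 -0.0968]
t 12.43 pos [ 0.5273 -0.0963  0.06  ] yaw 1.54 j6 -1.79 -> turn -0.001 then d [-0.0122 -0.0001  0.007 ]
```

```bash
python3 jog.py '-0.004 0 0.0035 0;-0.004 0 0.0035 0;-0.004 0 0 0;0 0 0 0'
python3 - <<'E'
from h import *
a=cap('side')['frame'][170:310,205:345,::-1]; b=cap('scene')['frame'][170:310,250:390,::-1]
cv2.imwrite('pics/tip.png',np.hstack([cv2.resize(b,(400,400),interpolation=2),cv2.resize(a,(400,400),interpolation=2)]))
E
```

```text
t: 12.92
ee_pos: [0.5374, -0.0968, 0.0513]
tcp_rot: [-0.003, 0.015, 1.0, 0.0]
ft_force: [-8.1, -1.6, -2.8]
grip_width: 0.0719
gripper_force: 29.2
```

View pics/tip.png

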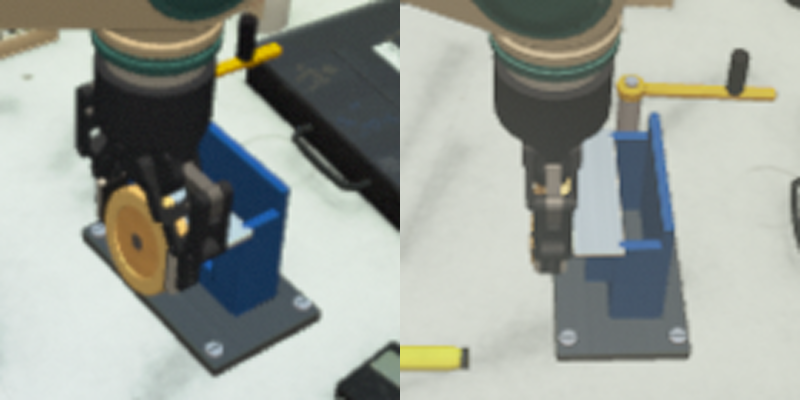

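The roll now stands nearly upright between the fingers in front of the sill, at (137,240) in the crop. I'll straighten it a little more, then back off, lift and go over the slot.

```bash
python3 jog.py '-0.002 0 0.005 0;-0.002 0 0 0;0 0 0 0;0.02 0 0 0;0.02 0 0 0;0 0 -0.04 0;0 0 -0.05 0;0 0 -0.03 0;0 0 0 0;0 0 0 0'
python3 go.py 14 -5 150 1.5708
```

```text
t: 14.28
ee_pos: [0.503, -0.0955, 0.1666]
tcp_rot: [-0.001, 0.015, 1.0, 0.0]
ft_force: [0.2, -0.2, -1.2]
grip_width: 0.0717
gripper_force: 29.3
world [ 0.6004 -0.0986]
t 14.28 pos [ 0.503  -0.0955  0.1666] yaw 1.54 j6 -1.8 -> turn -0.001 then d [-0.0975 -0.0002  0.0164]
```

```bash
python3 jog.py '-0.0325 0 0 0;-0.0325 0 0 0;-0.0325 0 0 0;0 0 0 0;0 0 0.016 0;0 0 0 0;0 0 0 0'
python3 go.py 14 -5 120 1.5708
python3 - <<'E'
from h import *
a=cap('side')['frame'][150:290,225:365,::-1]; b=cap('wrist')['frame'][140:340,150:350,::-1]
cv2.imwrite('pics/over.png',np.hstack([cv2.resize(b,(400,400),interpolation=2),cv2.resize(a,(400,400),interpolation=2)]))
E
```

```text
t: 15.15
ee_pos: [0.6004, -0.0986, 0.1522]
tcp_rot: [-0.0, 0.015, 1.0, 0.0]
ft_force: [1.0, 0.3, -0.4]
grip_width: 0.0719
gripper_force: 29.3
world [ 0.6004 -0.0986]
t 15.15 pos [ 0.6004 -0.0986  0.1522] yaw 1.54 j6 -1.76 -> turn -0.001 then d [-0.      0.      0.0322]
```

View pics/over.png

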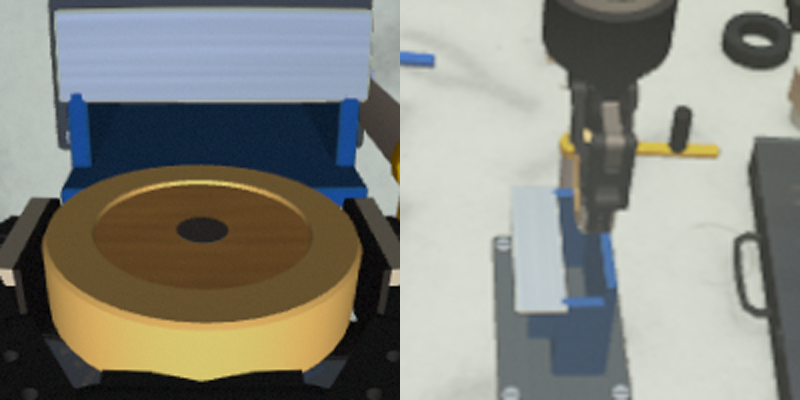

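The wrist view shows the roll's face on edge: lower rim at crop (202,165), core at (202,230), upper rim at (202,323). The slot and sill are clear behind it. I'll work out the residual tilt.

Run:
```python
from h import *
from go import w as W, yaw, M, o
from scipy.optimize import least_squares
c=cap('wrist'); s=bot.observe()['ee_pos']
px=[150+200*(202.5)/400-.5]*3; py=[140+(v+.5)/2-.5 for v in (165,323)]
# params: roll centre x,z (mag x), tilt a (top leaning +x)
obs=np.array(py)
def pred(p):
    x,z,a=p; C=np.array([x,z]); n=np.array([-np.cos(a),np.sin(a)]); u=np.array([np.sin(a),np.cos(a)])
    r=[]
    for k in(-37,37):
        q=C+9.5*n+k*u; P=np.r_[o+M@[q[0]/1e3,-.005],q[1]/1e3]; r.append(proj(c,P,True)[1])
    return np.array(r)
xm=(M.T@(s[:2]-o))[0]*1e3
f=lambda p:[*(pred(p)-obs)]
for xx in (xm-1.5,xm,xm+1.5):
    g=least_squares(lambda p:f([xx,*p]),[s[2]*1e3+16,0.1]); print(xx,g.x,g.cost,s[2])
# slot: sill lip & fence near edge in wrist
for v,z in((100,.095),(187,.115),(200,.115)): print(v,M.T@(plane(c,251,140+v/2,z,True)[:2]-o))
```

```text
13.037306711451995 [ 1.76681525e+02 -1.40985872e-02] 1.2924697071141057e-26 0.15296693648091092
14.537306711451995 [ 1.74029236e+02 -1.86748521e-03] 2.908056841006738e-26 0.15296693648091092
16.037306711451997 [1.71375338e+02 1.04559185e-02] 6.866245319043687e-27 0.15296693648091092
100 [-0.00204669 -0.00430291]
187 [ 0.02230419 -0.00430993]
200 [ 0.02712803 -0.00430837]
```

```bash
python3 jog.py '0.0035 0 0 0;0 0 0.015 0;0 0 0.015 0;0 0 0.01 0;0 0 0 0;0 0 0 0'; python3 go.py 11 -5 93 1.5708
```

```text
t: 16.05
ee_pos: [0.5977, -0.0986, 0.1127]
tcp_rot: [0.0, 0.015, 1.0, -0.0]
ft_force: [0.2, 0.2, -0.3]
grip_width: 0.0719
gripper_force: 29.3
world [ 0.5974 -0.0985]
t 16.05 pos [ 0.5977 -0.0986  0.1127] yaw 1.54 j6 -1.76 -> turn -0.001 then d [0.0003 0.0001 0.0197]
```

Bottom of the roll is now at the slot's mouth with no contact force. I'll lower it in small steps.

```bash
python3 jog.py '0 0 0.005 0;0 0 0.005 0;0 0 0 0'; python3 jog.py '0 0 0.005 0;0 0 0.004 0;0 0 0 0;0 0 0 0'
```

```text
t: 16.42
ee_pos: [0.5971, -0.0985, 0.1016]
tcp_rot: [-0.001, 0.015, 1.0, 0.0]
ft_force: [-0.4, 1.0, -0.5]
grip_width: 0.072
gripper_force: 29.3
t: 16.92
ee_pos: [0.5975, -0.0985, 0.0934]
tcp_rot: [0.0, 0.015, 1.0, 0.0]
ft_force: [0.2, 0.0, -0.9]
grip_width: 0.0723
gripper_force: 29.3
```

```bash
python3 jog.py '0 0 0 0;0 0 0 0;0 0 0 0;0 0 0 0' 0.08; python3 jog.py '0 0 -0.03 0;0 0 -0.04 0;0 0 -0.04 0;0 0 0 0;0 0 0 0'
python3 go.py 85.8 62 220 0.75
python3 - <<'E'
from h import *
a=cap('side')['frame'][170:310,225:365,::-1]; b=cap('wrist')['frame'][140:340,150:350,::-1]
cv2.imwrite('pics/drop.png',np.hstack([cv2.resize(b,(400,400),interpolation=2),cv2.resize(a,(400,400),interpolation=2)]))
E
```

```text
t: 17.42
ee_pos: [0.5975, -0.0985, 0.0933]
tcp_rot: [0.0, 0.015, 1.0, 0.0]
ft_force: [-0.2, -0.2, 0.6]
grip_width: 0.0799
gripper_force: 0.0
t: 18.05
ee_pos: [0.5972, -0.0984, 0.2024]
tcp_rot: [-0.001, 0.015, 1.0, 0.0]
ft_force: [1.1, -0.3, -0.5]
grip_width: 0.0802
gripper_force: 0.0
world [ 0.6742 -0.0338]
t 18.05 pos [ 0.5972 -0.0984  0.2024] yaw 1.54 j6 -1.76 -> turn 0.82 then d [-0.0022  0.1005 -0.0176]
```

View pics/drop.png

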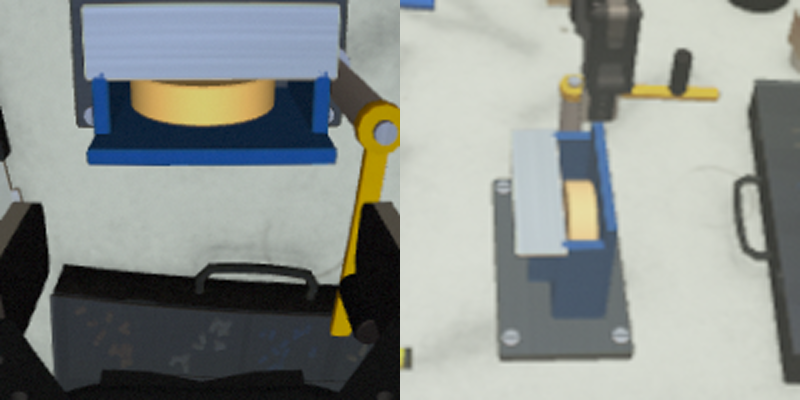

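The roll stands in the slot below sill level, upright (crop (580,210)). Now back to the knob, going over it.

```bash
python3 jog.py '0 0 -0.02 0.16;0 0 -0.02 0.165;0 0 0 0.165;0 0 0 0.165;0 0 0 0.165;-0.001 0.05 0 0;-0.001 0.05 0 0;0 0 0 0;0 0 0 0' 0.045 25
python3 - <<'E'
from go import *
delta([.6735,-.0331,.137],.72)
E
```

```text
t: 19.27
ee_pos: [0.6736, -0.0343, 0.2419]
tcp_rot: [-0.001, 0.413, 0.911, -0.0]
ft_force: [0.1, -1.0, -0.3]
grip_width: 0.0449
gripper_force: 0.0
t 19.27 pos [ 0.6736 -0.0343  0.2419] yaw 0.72 j6 -0.83 -> turn 0.0 then d [0.0008 0.0009 0.1049]
```

```bash
python3 jog.py '0.0008 0.001 0.035 0;0 0 0.035 0;0 0 0.03 0;0 0 0.005 0;0 0 0 0'; python3 jog.py '0 0 0 0;0 0 0 0;0 0 0 0;0 0 0 0;0 0 0 0' 0 25
python3 - <<'E'
from go import *
s=bot.observe(); print(s['ee_pos'],s['grip_width'])
h=np.array([.6003,-.025]); R=Ro.from_quat(np.r_[s['tcp_rot'][1:],s['tcp_rot'][0]]).as_matrix()
p=s['ee_pos'][:2]; r=p-h; th0=np.arctan2(r[0],-r[1]); print(np.linalg.norm(r),th0-yaw); prev=p
for t in np.linspace(th0,0.0+yaw,17)[1:]:
    n=h+.0738*np.array([np.sin(t),-np.cos(t)]); print((R.T[:2,:2]@(n-prev)).round(4)); prev=n
E
```

```text
t: 19.9
ee_pos: [0.6742, -0.0335, 0.1397]
tcp_rot: [0.001, 0.413, 0.911, 0.0]
ft_force: [-0.2, 0.4, -0.2]
grip_width: 0.0449
gripper_force: 0.0
t: 20.52
ee_pos: [0.6741, -0.0337, 0.1402]
tcp_rot: [0.001, 0.413, 0.911, -0.001]
ft_force: [-5.1, -2.7, 5.2]
grip_width: 0.013
gripper_force: 24.5
[ 0.67407425 -0.03369791  0.14020964] 0.01302530496031264
0.07428522233360078 1.483439098840734
[-0.004  -0.0056]
[-0.0038 -0.0057]
[-0.0033 -0.006 ]
[-0.0027 -0.0063]
[-0.0021 -0.0065]
[-0.0015 -0.0067]
[-0.0009 -0.0068]
[-0.0003 -0.0068]
[ 0.0004 -0.0068]
[ 0.001  -0.0068]
[ 0.0016 -0.0066]
[ 0.0022 -0.0065]
[ 0.0028 -0.0062]
[ 0.0034 -0.0059]
[ 0.0039 -0.0056]
[ 0.0044 -0.0052]
```

```bash
python3 jog.py '-0.004 -0.0056 0 0;-0.0038 -0.0057 0 0;-0.0033 -0.006 0 0;-0.0027 -0.0063 0 0;-0.0021 -0.0065 0 0;-0.0015 -0.0067 0 0;-0.0009 -0.0068 0 0;-0.0003 -0.0068 0 0'
python3 jog.py '0.0004 -0.0068 0 0;0.001 -0.0068 0 0;0.0016 -0.0066 0 0;0.0022 -0.0065 0 0;0.0028 -0.0062 0 0;0.0034 -0.0059 0 0;0.0039 -0.0056 0 0;0.0044 -0.0052 0 0;0 0 0 0;0 0 0 0'
python3 - <<'E'
from go import *
p=bot.observe()['ee_pos'][:2]; r=p-np.array([.6003,-.025]); print(np.linalg.norm(r),np.arctan2(r[0],-r[1])-yaw)
E
```

```text
t: 21.52
ee_pos: [0.6497, -0.0811, 0.1401]
tcp_rot: [0.003, 0.413, 0.911, 0.001]
ft_force: [1.3, 2.1, 6.0]
grip_width: 0.0128
gripper_force: 24.9
t: 22.78
ee_pos: [0.5989, -0.0986, 0.1398]
tcp_rot: [0.002, 0.413, 0.911, 0.0]
ft_force: [0.8, 0.1, 4.7]
grip_width: 0.0128
gripper_force: 25.3
0.0735830005010821 0.010582612936807033
```

```bash
python3 jog.py '0.0007 -0.0008 0 0;0 0 0 0'; python3 jog.py '0.001 -0.0011 0 0;0 0 0 0'
python3 - <<'E'
from go import *
p=bot.observe()['ee_pos'][:2]; r=p-np.array([.6003,-.025]); print(np.linalg.norm(r),np.arctan2(r[0],-r[1])-yaw)
E
```

```text
t: 23.02
ee_pos: [0.5982, -0.0986, 0.1398]
tcp_rot: [0.002, 0.413, 0.911, 0.0]
ft_force: [2.7, 0.6, 5.1]
grip_width: 0.0128
gripper_force: 25.3
t: 23.28
ee_pos: [0.5965, -0.0984, 0.1398]
tcp_rot: [0.002, 0.413, 0.911, 0.0]
ft_force: [0.9, -0.5, 6.5]
grip_width: 0.0129
gripper_force: 25.3
0.07346949756306946 -0.022158458051852355
```

```bash
python3 jog.py '0.001 -0.0011 0 0;0 0 0 0'
python3 - <<'E'
from h import *
c=cap('scene');save(c,'fs.png');d=cap('side');save(d,'fd.png')
E
```

```text
t: 23.52
ee_pos: [0.5962, -0.0984, 0.1398]
tcp_rot: [0.003, 0.413, 0.911, 0.001]
ft_force: [8.5, -0.0, 3.3]
grip_width: 0.013
gripper_force: 25.1
```

The stop is reached: the force rose and the arm stopped moving. Release and retreat.

```bash
python3 jog.py '0 0 0 0;0 0 0 0;0 0 0 0;0 0 0 0;0 0 -0.04 0;0 0 -0.04 0;0 0 -0.04 0;0.05 0 0 0;0.05 0 0 0;0 0 0 0' 0.045 20
python3 jog.py '0.05 0 0 0;0.05 0 0 0;0 0 0 0;0 0 0 0'
python3 - <<'E'
from go import *
a,b=cap('scene'),cap('side'); A=(270,190,100,110); B=(240,190,100,110)
def blob(c,box,lo,hi):
    x,y,w_,h_=box; hsv=cv2.cvtColor(np.ascontiguousarray(c['frame'][y:y+h_,x:x+w_]),cv2.COLOR_RGB2HSV)
    m=cv2.inRange(hsv,lo,hi); n,l,st,ce=cv2.connectedComponentsWithStats(m)
    i=1+np.argmax(st[1:,4]); ys,xs=np.where(l==i); return xs+x,ys+y,st[i,4]
for nm,lo,hi in(('yellow',(20,190,120),(30,255,255)),('beige',(10,60,90),(26,185,255))):
    for c,bx in((a,A),(b,B)):
        try:
            xs,ys,n=blob(c,bx,lo,hi); z=.126 if nm=='yellow' else .085
            q=np.array([M.T@(plane(c,u,v,z)[:2]-o) for u,v in zip(xs,ys)])*1e3
            print(nm,n,'x',q[:,0].min().round(1),q[:,0].max().round(1),'y',q[:,1].min().round(1),q[:,1].max().round(1), 'slope', np.polyfit(q[:,1],q[:,0],1).round(3))
        except Exception as e: print(nm,e)
print(bot.observe()['ft_force'],bot.observe()['ee_pos'])
E
```

```text
t: 24.88
ee_pos: [0.5269, -0.0208, 0.2587]
tcp_rot: [0.0, 0.411, 0.911, 0.0]
ft_force: [-0.1, -0.1, -0.7]
grip_width: 0.0445
gripper_force: 0.0
t: 25.38
ee_pos: [0.463, 0.0519, 0.2584]
tcp_rot: [0.0, 0.413, 0.911, -0.0]
ft_force: [-0.2, 0.6, 1.0]
grip_width: 0.0451
gripper_force: 0.0
yellow 139 x -2.2 19.0 y -3.9 74.5 slope [-0.008  7.565]
yellow attempt to get argmax of an empty sequence
beige 128 x 5.0 22.9 y -38.8 12.8 slope [ 0.033 13.31 ]
beige 262 x 1.2 23.8 y -38.5 22.5 slope [ 0.052 13.386]
[-0.28549224  0.58393483  0.23670999] [0.46306967 0.05159598 0.25815088]
```

```bash
python3 -c "
from station import bot
print(bot.finish_job())"
```

```text
the job is handed in; nothing more can be done
None
```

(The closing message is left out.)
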